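# Offer a recorder's head joint up to its middle joint

## Task

Stand the recorder's middle joint, cork tenon up, fully down in the bore of the dark wooden stand and let go of it. Then lift the head joint over the gouge rack and hold it upright and steady straight above the standing middle joint, about a centimetre clear of the cork and not touching it, with the window of the head joint in line with the row of finger holes; finish while still holding it there. Do not bump the gouge rack, and leave everything else on the bench where it is.

Things in the scene. Friction and masses are not known exactly. Their poses are not given: they have to be found in the camera images.
- middle: middle joint of a soprano recorder: honey-yellow wooden round rod, 24 mm in diameter and 124 mm long, topped by a cork-covered tenon 17 mm in diameter and 16 mm high (140 mm in all); starts standing upright on the bench, tenon up, left (+y) of the gouge rack. Origin: centre of its underside; z runs up its axis; the row of six dark finger holes is on its +x side. 45 g
- middle_top (a point): centre of the top face of the tenon, 140 mm above the middle joint's origin
- head: head joint of the recorder, honey-yellow wood, 113 mm high, standing on its socket end, beak up, left of the rack. Socket end 34 mm in diameter up to 26 mm, tapering to a round body 28 mm in diameter from 34 to 88 mm above the underside (grip there); flat beak above. Socket, open below: 22 mm wide, 26 deep. Origin: centre of its underside; z up its axis; dark window on its +x side. 55 g
- head_window (a point): the window of the head joint, a small dark slot, 14 mm from the axis on the +x side and 78 mm above the underside
- stand: fixed dark wooden block 100 x 100 x 45 mm on the bench, right (-y) of the gouge rack, with one round vertical bore in its top centre, ringed in brass. Origin: centre of its underside
- stand_hole0 (a point): centre of the mouth of the bore, at the block's top, 45 mm above the bench; the bore is 27 mm wide, chamfered by 2 mm, and 35 mm deep with a flat floor
- rack: fixed plywood gouge rack, 360 mm long in its x, 50 mm wide in its y, with six upright round tool handles; its highest handles end 125 mm above the bench. It stands between the recorder parts and the stand. Origin: centre of its underside
- foot: foot joint of the recorder, leave alone: turned yellow wood, 78 mm high, 33 mm in diameter, standing upright left of the rack among the other joints. Origin: centre of its underside
- varnish: bystander: amber bottle, 52 mm in diameter, 110 mm high. Origin: centre of its underside
- tape: bystander: white roll of paper tape, 90 mm in diameter, 40 mm high. Origin: centre of its underside
- sanding_block: bystander: cork sanding block 80 x 45 x 30 mm. Origin: centre of its underside
- gouge: bystander: wooden-handled tool about 200 mm long lying along its x. Origin: its underside
- brush: bystander: brush about 180 mm long lying along its x. Origin: its underside
- jar: bystander: clear jar with a brass-coloured cap, 64 mm in diameter, 75 mm high. Origin: centre of its underside
- stick: bystander: pink sanding stick 70 x 20 x 14 mm. Origin: centre of its underside
There are look-alikes about, which are no part of the job. Leave any green look-alike of the middle alone. Leave any pink look-alike of the head alone.

How it is judged:
By the outcome, as a careful person would: the job done as asked, in the order asked, and still so for the second after the job is handed in, while the arm keeps its last pose, push and grip.
It also fails if it takes over 64 s, if anything falls off the work surface, if the arm or the gripper's body presses on something with over 40 N, if the wrist force passes 120 N, or if a joint passes its speed limit or range.

## Robot

A 7-joint arm with a two-finger parallel gripper is mounted at the origin on the work surface. World frame = base frame: x ahead of the robot, y to its left, z up, the work surface at z = 0. Lengths are in m, angles in rad, forces in N, time in s.
With the tool pointing down it reaches from about 0.425 to 0.925 m from the base axis. Payload 6.8 kg.
Tool frame: the origin (TCP) lies at the very end of the fingers, on their centre line; the grasp point (between the pads) lies bot.tcp_to_grasp behind it (bot.tcp_to_grasp is the distance from the TCP to the grasp point, in m); z points along the fingers, y is the line along which they close (so a half turn about z gives the same grasp; the last joint's range is limited). The gripper opens to 85 mm and grips with 20 to 120 N. Pads are 22 mm wide; open, the fingers measure 114 mm over their backs; the gripper's body (76 mm by 85 mm) begins 54 mm behind the grasp point. The pads swing forward as they close: fully open they stand 13 mm farther back than shut.
Start: joints at [1.217, 0.477, 0.022, 1.555, -0.011, 1.109, -0.083], TCP at [0.164, -0.655, 0.231] pointing down, gripper open.
Joint ranges: [-2.96, 2.96], [-0.34, 2.1], [-1.41, 1.46], [0.24, 2.44], [-1.37, 4.51], [0.17, 1.92], [-2.96, 2.96]. Speed limits (rad/s): [2.39, 2.39, 3.14, 3.14, 3.14, 3.14, 3.14].

## Interface

Orientations are given as a unit quaternion [w, x, y, z].
In Python, from station import bot gives the robot as it stands.
- The arm moves only by the tool servo_tool, never from a script. Its argument "motion" is a list that holds one entry, the list of rows, each a list of 7 numbers: the shift along the tool's x, y, z in m, then the turn, a rotation vector about the tool's x, y, z in units of 5 degrees (1.0 is 5 degrees), then the opening, from 0 (shut) to 1 (fully open). A call has 1 to 20 rows; each row is the pose to reach, as a shift and turn from the pose commanded when the call began, along the tool's axes at that moment; what a row does not reach only later rows make up. A row lasts 1/12 s, in which the tool goes at most 41.7 mm and 7.16 degrees, less where a joint would pass 70% of its speed; a pose out of reach is approached as far as the arm can. A call with a gripper value outside its range is refused whole. The fingers move at their own pace and stop on an object; "grip_force" is the grip in N (left out, the last holds). Time passes only in rows, so rows that repeat a pose let the fingers close. It gives the time, the measured TCP pose, the force, the opening and the grip force at its end, in the units of the state.
- bot.get_obs(): the state, without advancing time (a new reading comes with each control period).
- bot.read_camera(name): name is "side" or "top"; returns a dict with "img" (400x640x3 uint8, red, green, blue), "K" (3x3 intrinsics, pixels), "pose" (4x4, takes a point from camera to world coordinates). Camera axes: x right, y down, z forward; pixel columns grow to the right and rows downward; lengths in m; the calibration is good to about 2 mm. A picture is of the moment at which its call begins. There is no depth.
- bot.hand_in(): hands the job in; it is judged then, once.
The state is a dict: "t": time; "q": joint angles; "joint_vel": joint speeds; "joint_torque": joint torques, N m; "eef_pos": TCP position; "tool_rot": TCP orientation; "contact_force": force on the tool from outside, world axes, zero at the start; "torque": the same for the moment, N m; "gripper_width": opening from 0.0 (shut) to 1.0 (fully open); "grasp_force": force on a finger pad.
Only numpy, scipy, OpenCV 4.12 (cv2) and the standard library are available. Lean on these libraries where they do the work, as an engineer would, in place of code of your own. Each camera call takes 0.05 s, during which the arm holds its last target. There are 200 camera calls.

## Working session

There is one attempt and no reset: what is moved stays moved. The work goes in short steps, Python scripts to look and compute and a tool call to move; the robot and the scene stay as the last step left them, time stands still between calls to the robot, and variables do not carry over. Pictures are saved under pics/ and viewed, at most 10 in all, crops included, and the job is handed in when it is done.

Besides the shell and the picture viewer there is one more tool, called after "Emit:" by a JSON object that holds its "op" and its "data", one argument or row to a line. servo_tool: Moves the arm, as the interface text tells. Its arguments: {"type":"object","properties":{"motion":{"type":"array"},"grip_force":{"type":"number"}},"required":["motion"]}

```bash
mkdir -p pics; cat > h.py <<'E'
from station import bot
import cv2, numpy as np
def snap(n,tag):
    c=bot.read_camera(n); cv2.imwrite(f'pics/{tag}.png',cv2.cvtColor(c['img'],cv2.COLOR_RGB2BGR)); np.savez(f'pics/{tag}.npz',**c); return c
def load(tag): return np.load(f'pics/{tag}.npz')
def ray(c,uv):
    d=np.linalg.inv(c['K'])@np.array([uv[0],uv[1],1.]); P=c['pose']; return P[:3,3],P[:3,:3]@d
def onz(c,uv,z):
    o,d=ray(c,uv); return o+d*(z-o[2])/d[2]
def proj(c,p):
    P=np.linalg.inv(c['pose']); q=c['K']@(P[:3,:3]@np.array(p)+P[:3,3]); return q[:2]/q[2]
def tri(c1,u1,c2,u2):
    o1,d1=ray(c1,u1);o2,d2=ray(c2,u2)
    s=np.linalg.lstsq(np.c_[d1,-d2],o2-o1,rcond=None)[0]
    a=o1+d1*s[0];b=o2+d2*s[1]; return (a+b)/2,np.linalg.norm(a-b)
E
python3 - <<'E'
from h import *
for n in('top','side'):
    c=snap(n,n+'0'); print(n,c['K'].round(1).tolist(),c['pose'].round(3).tolist())
o=bot.get_obs(); print(bot.tcp_to_grasp,{k:np.round(v,3).tolist() for k,v in o.items()})
E
```

```text
top [[377.1, 0.0, 322.5], [0.0, 377.1, 197.7], [0.0, 0.0, 1.0]] [[-0.03, -0.997, 0.068, 0.482], [-0.999, 0.029, -0.019, -0.051], [0.017, -0.068, -0.998, 1.246], [0.0, 0.0, 0.0, 1.0]]
side [[409.6, 0.0, 318.1], [0.0, 409.6, 199.0], [0.0, 0.0, 1.0]] [[-0.925, -0.247, 0.287, 0.209], [-0.379, 0.6, -0.705, 0.804], [0.002, -0.761, -0.649, 0.917], [0.0, 0.0, 0.0, 1.0]]
0.0187 {'t': 0.1, 'q': [1.217, 0.478, 0.022, 1.556, -0.011, 1.109, -0.083], 'joint_vel': [-0.002, -0.002, 0.0, -0.002, -0.001, 0.001, -0.0], 'joint_torque': [0.004, -59.777, 1.614, -28.196, 0.013, 0.005, -0.0], 'eef_pos': [0.164, -0.654, 0.23], 'tool_rot': [-0.001, 0.992, 0.123, -0.0], 'contact_force': [0.299, -0.204, 0.078], 'torque': [-0.018, 0.03, -0.005], 'grasp_force': 0.0, 'gripper_width': 1.002}
```

View pics/top0.png

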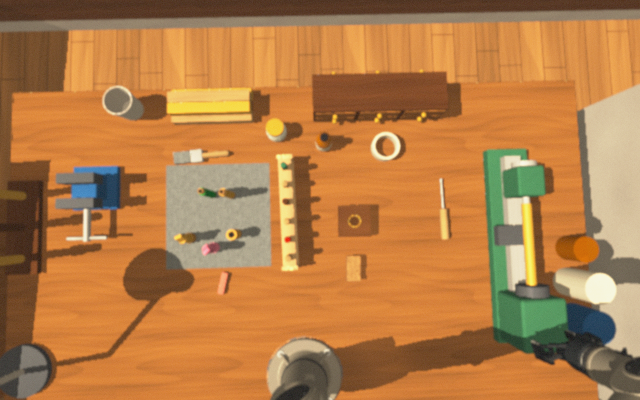

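View pics/side0.png

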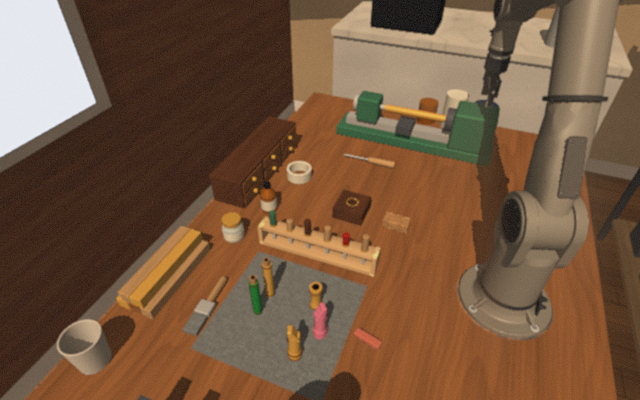

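The top view shows the middle joint near (225,192), the green look-alike at (207,192), the head at (182,238), the pink one at (209,248), the foot at (232,235) and the bore at (355,221). In the side view the middle is at (268,278), the head at (294,342) and the stand at (352,205). I'll zoom in next.

```bash
python3 - <<'E'
from h import *
t=cv2.imread('pics/top0.png');s=cv2.imread('pics/side0.png')
a=cv2.resize(t[180:260,168:248],(400,400),interpolation=cv2.INTER_NEAREST)
b=cv2.resize(s[250:370,240:340],(400,480),interpolation=cv2.INTER_NEAREST)[:, :]
a=cv2.copyMakeBorder(a,0,80,0,0,cv2.BORDER_CONSTANT)
cv2.imwrite('pics/crop0.png',np.hstack([a,b]))
# orange/honey blobs
for n,(r0,r1,c0,c1) in dict(top=(170,265,168,270),side=(250,370,230,345)).items():
    im=cv2.imread(f'pics/{n}0.png'); hsv=cv2.cvtColor(im,cv2.COLOR_BGR2HSV)
    m=cv2.inRange(hsv,(8,110,60),(30,255,255)); z=np.zeros_like(m); z[r0:r1,c0:c1]=m[r0:r1,c0:c1]
    _,_,st,ce=cv2.connectedComponentsWithStats(z)
    for q,w in zip(st[1:],ce[1:]):
        if q[4]>8: print(n,q.tolist(),w.round(1))
E
```

```text
top [198, 188, 7, 6, 34] [200.7 190.5]
top [218, 188, 17, 10, 120] [225.7 193. ]
top [226, 229, 16, 12, 139] [233.  234.2]
top [174, 233, 22, 11, 181] [185.  237.8]
side [230, 250, 115, 41, 1915] [289.7 260.7]
side [262, 258, 13, 40, 342] [267.9 277.5]
side [249, 275, 8, 10, 55] [252.3 279.2]
side [309, 281, 14, 30, 286] [315.1 294.5]
side [287, 325, 16, 36, 443] [293.5 343.3]
side [334, 344, 11, 26, 149] [340.9 360.4]
side [230, 366, 11, 4, 28] [233.7 368. ]
```

View pics/crop0.png

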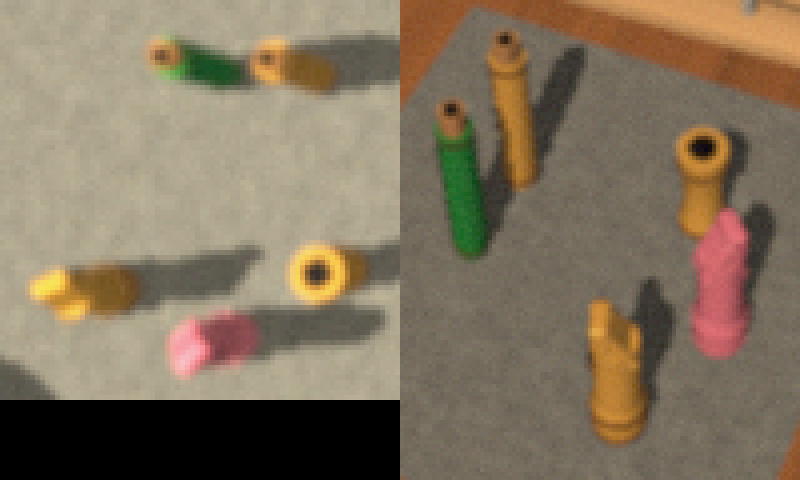

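The crop shows the middle's tenon bore at top (221.4,191.6) and side (266.2,259.5). The head's beak is up, with its dark window on the left edge in the side view, roughly +x. The holes on the middle are also on its left edge. Next I'll measure the axes by bearings and the heights by triangulation.

```bash
cat >> h.py <<'E'
def blob(c,seed,lo,hi,r=45):
    hsv=cv2.cvtColor(c['img'],cv2.COLOR_RGB2HSV); m=cv2.inRange(hsv,lo,hi)
    k=np.zeros_like(m); u,v=map(int,seed); k[max(0,v-r):v+r,max(0,u-r):u+r]=m[max(0,v-r):v+r,max(0,u-r):u+r]
    n,l,st,ce=cv2.connectedComponentsWithStats(k,connectivity=4)
    i=1+np.argmin([np.min(np.hypot(*(np.argwhere(l==j)-[v,u]).T)) for j in range(1,n)]); return l==i
def bearing(c,m):
    v,u=np.nonzero(m); K,P=c['K'],c['pose']
    d=P[:3,:3]@np.linalg.inv(K)@np.vstack([u,v,np.ones(len(u))]); a=np.unwrap(np.arctan2(d[1],d[0]))
    return P[:2,3],(a.min()+a.max())/2,a.max()-a.min()
def axis(c1,m1,c2,m2):
    A=[];b=[]
    for c,m in((c1,m1),(c2,m2)):
        o,a,w=bearing(c,m); n=np.array([-np.sin(a),np.cos(a)]); A.append(n);b.append(n@o)
    return np.linalg.solve(A,b)
E
python3 - <<'E'
from h import *
t,s=load('top0'),load('side0')
Y=((8,140,60),(30,255,255))
for n,a,b in(('middle',(229,194),(270,285)),('head',(188,238),(294,345)),('foot',(238,235),(315,298))):
    ma,mb=blob(t,a,*Y,22),blob(s,b,*Y,32)
    print(n,ma.sum(),mb.sum(),axis(t,ma,s,mb).round(4),[round(float(bearing(c,m)[2]*57.3),2) for c,m in((t,ma),(s,mb))])
print('mid top',tri(t,(220.9,191.1),s,(265.8,259)))
print('head top?',tri(t,(176,237),s,(290,326)))
# bore: brass ring / dark hole
for c,(u,v),n in((t,(355,221),'t'),(s,(352,204),'s')):
    hsv=cv2.cvtColor(c['img'],cv2.COLOR_RGB2HSV); m=cv2.inRange(hsv,(10,100,130),(35,255,255))
    q=np.argwhere(m[v-12:v+12,u-12:u+12]); 
    e=cv2.fitEllipse(cv2.convexHull(q[:,::-1].astype(np.int32))); print(n,len(q),np.array(e[0])+[u-12,v-12],e[1:])
    if n=='t': et=np.array(e[0])+[u-12,v-12]
    else: es=np.array(e[0])+[u-12,v-12]
print('bore',tri(t,et,s,es),onz(t,et,.045),onz(s,es,.045))
T=np.vstack([cv2.resize(cv2.cvtColor(s['img'],4)[175:225,320:400],(640,400),interpolation=0)]); 
cv2.imwrite('pics/z1.png',np.hstack([cv2.resize(cv2.cvtColor(t['img'],4)[200:240,280:380],(800,320)).copy()[:, :400], cv2.resize(T,(400,320)) ]))
E
```

```text
middle 91 293 [0.5841 0.227 ] [4.01, 1.83]
head 144 412 [0.4483 0.3627] [3.86, 3.72]
foot 103 262 [0.4548 0.2162] [6.42, 2.94]
mid top (array([0.5848351 , 0.22464449, 0.14188316]), np.float64(0.0004282650148567023))
head top? (array([0.4544818 , 0.36223137, 0.12355553]), np.float64(5.826718035232707e-05))Traceback (most recent call last):
  File "<stdin>", line 13, in <module>
cv2.error: OpenCV(4.12.0) /io/opencv/modules/imgproc/src/shapedescr.cpp:361: error: (-201:Incorrect size of input array) There should be at least 5 points to fit the ellipse in function 'fitEllipseNoDirect'
```

```bash
python3 - <<'E'
from h import *
t,s=load('top0'),load('side0')
a=cv2.resize(cv2.cvtColor(t['img'],4)[196:246,330:380],(400,400),interpolation=0)
b=cv2.resize(cv2.cvtColor(s['img'],4)[180:230,327:377],(400,400),interpolation=0)
cv2.imwrite('pics/z1.png',np.hstack([a,b]))
for c,(u,v),n in((t,(355,221),'t'),(s,(352,203),'s')):
    hsv=cv2.cvtColor(c['img'],cv2.COLOR_RGB2HSV)
    m=cv2.inRange(hsv,(0,0,110),(40,255,255))[v-9:v+9,u-9:u+9]
    q=np.argwhere(m); print(n,len(q),(q.min(0)+q.max(0))[::-1]/2+[u-9,v-9],q.mean(0)[::-1]+[u-9,v-9],np.ptp(q,0))
E
```

```text
t 324 [354.5 220.5] [354.5 220.5] [17 17]
s 61 [352.5 201.5] [352.37704918 201.45901639] [ 9 13]
```

View pics/z1.png

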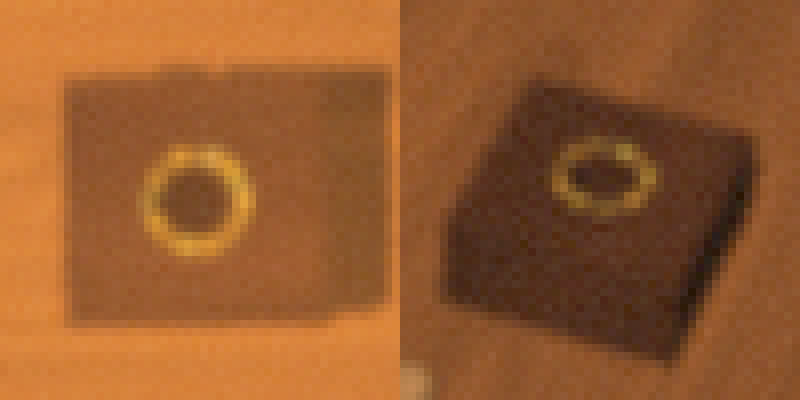

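Emit:
{"op": "servo_tool", "data": {
  "motion": [
    [[0,0,-0.04,0,0,0,1],[0,0,-0.08,0,0,0,1],[0,0,-0.11,0,0,0,1],[0,0,-0.11,0,0,0,1]]
  ]
}}

```text
t: 0.43
eef_pos: [0.1649, -0.6574, 0.349]
tool_rot: [0.006, 0.992, 0.122, 0.001]
contact_force: [0.6, -0.3, 0.7]
gripper_width: 1.0
grasp_force: 0.0
```

The stand crop shows the ring centred at top (354.1,220.6) and side (352.0,201.6).

```bash
cat >> h.py <<'E'
from scipy.spatial.transform import Rotation as Ro
def plan(*T):
    "targets (x,y,z,yaw_deg of tool x): prints shift and turn (5deg units) from measured pose"
    o=bot.get_obs(); w,x,y,z=o['tool_rot']; R=Ro.from_quat([x,y,z,w]).as_matrix()
    print('t',round(float(o['t']),2),'pos',np.round(o['eef_pos'],4),'yaw',round(float(np.degrees(np.arctan2(R[1,0],R[0,0]))),2),'z',R[:,2].round(4),'F',np.round(o['contact_force'],1),'w',round(float(o['gripper_width']),3))
    for a in T:
        c,s_=np.cos(np.radians(a[3])),np.sin(np.radians(a[3])); G=np.array([[c,s_,0],[s_,-c,0],[0,0,-1]])
        r=Ro.from_matrix(R.T@G).as_rotvec()/np.radians(5)
        print(a,'->',(R.T@(np.array(a[:3])-o['eef_pos'])).round(4).tolist(),r.round(2).tolist())
E
python3 - <<'E'
from h import *
t,s=load('top0'),load('side0')
print(tri(t,(354.1,220.6),s,(352.,201.6)))
plan((.45,-.40,.30,50),(.585,.226,.30,90))
E
```

```text
(array([ 0.48745753, -0.17223663,  0.04578816]), np.float64(8.472304614178509e-05))
t 0.43 pos [ 0.1649 -0.6574  0.349 ] yaw 14.07 z [ 0.0036 -0.0108 -0.9999] F [ 0.6 -0.3  0.7] w 1.0
(0.45, -0.4, 0.3, 50) -> [0.339, -0.181, 0.0472] [0.13, 0.03, -7.19]
(0.585, 0.226, 0.3, 90) -> [0.6221, -0.7554, 0.0409] [0.12, 0.08, -15.19]
```

Emit:
{"op": "servo_tool", "data": {
  "motion": [
    [[0.339,-0.181,0.047,0,0,-7.2,1],[0.339,-0.181,0.047,0,0,-7.2,1],[0.339,-0.181,0.047,0,0,-7.2,1],[0.339,-0.181,0.047,0,0,-7.2,1],[0.339,-0.181,0.047,0,0,-7.2,1],[0.339,-0.181,0.047,0,0,-7.2,1],[0.339,-0.181,0.047,0,0,-7.2,1],[0.339,-0.181,0.047,0,0,-7.2,1],[0.339,-0.181,0.047,0,0,-7.2,1],[0.622,-0.755,0.041,0,0,-15.2,1],[0.622,-0.755,0.041,0,0,-15.2,1],[0.622,-0.755,0.041,0,0,-15.2,1],[0.622,-0.755,0.041,0,0,-15.2,1],[0.622,-0.755,0.041,0,0,-15.2,1],[0.622,-0.755,0.041,0,0,-15.2,1],[0.622,-0.755,0.041,0,0,-15.2,1],[0.622,-0.755,0.041,0,0,-15.2,1],[0.622,-0.755,0.041,0,0,-15.2,1],[0.622,-0.755,0.041,0,0,-15.2,1],[0.622,-0.755,0.041,0,0,-15.2,1]]
  ]
}}

```text
t: 2.1
eef_pos: [0.5412, 0.044, 0.2986]
tool_rot: [-0.0, 0.707, 0.707, -0.0]
contact_force: [1.3, -1.3, -0.6]
gripper_width: 0.999
grasp_force: 0.0
```

```bash
python3 - <<'E'
from h import *
plan((.585,.226,.30,90))
E
```

```text
t 2.1 pos [0.5412 0.044  0.2986] yaw 90.06 z [-3.e-04 -3.e-04 -1.e+00] F [ 1.3 -1.3 -0.6] w 0.999
(0.585, 0.226, 0.3, 90) -> [0.182, 0.044, -0.0014] [-0.0, 0.0, 0.01]
```

Emit:
{"op": "servo_tool", "data": {
  "motion": [
    [[0.17,0.041,0,0,0,0,1],[0.17,0.041,0,0,0,0,1],[0.17,0.041,0,0,0,0,1],[0.17,0.041,0,0,0,0,1],[0.17,0.041,0,0,0,0,1],[0.17,0.041,0,0,0,0,1],[0.17,0.041,0,0,0,0,1],[0.17,0.041,0,0,0,0,1]]
  ]
}}

```text
t: 2.77
eef_pos: [0.5823, 0.2103, 0.2984]
tool_rot: [0.0, 0.707, 0.707, -0.001]
contact_force: [-0.9, -0.5, 0.1]
gripper_width: 1.005
grasp_force: 0.0
```

```bash
python3 - <<'E'
from h import *
plan((.585,.226,.30,90),(.585,.226,.091,90))
E
```

```text
t 2.77 pos [0.5823 0.2103 0.2984] yaw 89.97 z [-6.0e-04 -1.5e-03 -1.0e+00] F [-0.9 -0.5  0.1] w 1.005
(0.585, 0.226, 0.3, 90) -> [0.0157, 0.0026, -0.0016] [-0.01, 0.02, -0.01]
(0.585, 0.226, 0.091, 90) -> [0.016, 0.0028, 0.2074] [-0.01, 0.02, -0.01]
```

Emit:
{"op": "servo_tool", "data": {
  "motion": [
    [[0.016,0.003,0.03,0,0,0,1],[0.016,0.003,0.08,0,0,0,1],[0.016,0.003,0.12,0,0,0,1],[0.016,0.003,0.16,0,0,0,1],[0.016,0.003,0.19,0,0,0,1],[0.016,0.003,0.207,0,0,0,1],[0.016,0.003,0.207,0,0,0,1],[0.016,0.003,0.207,0,0,0,1],[0.016,0.003,0.207,0,0,0,0],[0.016,0.003,0.207,0,0,0,0],[0.016,0.003,0.207,0,0,0,0],[0.016,0.003,0.207,0,0,0,0],[0.016,0.003,0.207,0,0,0,0],[0.016,0.003,0.207,0,0,0,0],[0.016,0.003,0.207,0,0,0,0],[0.016,0.003,0.207,0,0,0,0]]
  ],
  "grip_force": 40
}}

```text
t: 4.1
eef_pos: [0.5857, 0.2286, 0.0929]
tool_rot: [0.0, 0.707, 0.708, 0.001]
contact_force: [-0.6, -0.6, 5.7]
gripper_width: 0.26
grasp_force: 39.1
```

```bash
python3 - <<'E'
from h import *
plan((.585,.226,.30,90))
snap('side','side1');snap('top','top1')
s=load('side1')
cv2.imwrite('pics/z2.png',cv2.resize(cv2.cvtColor(s['img'],4)[210:330,210:330],(600,600),interpolation=0))
E
```

```text
t 4.1 pos [0.5857 0.2286 0.0929] yaw 90.09 z [ 1.3e-03  3.0e-04 -1.0e+00] F [-0.6 -0.6  5.7] w 0.26
(0.585, 0.226, 0.3, 90) -> [-0.0025, -0.0004, -0.2071] [0.01, -0.0, 0.02]
```

View pics/z2.png

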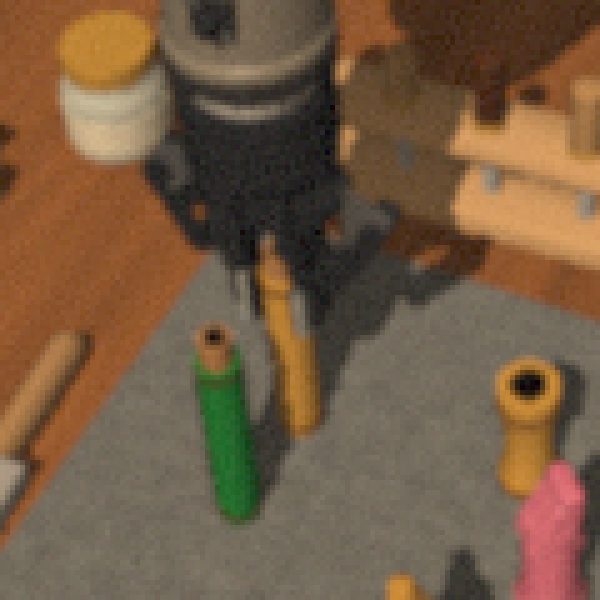

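The middle is gripped between the pads and still upright, and nothing else has been touched. Lifting it now, and I'll turn it so the holes face the side camera.

Emit:
{"op": "servo_tool", "data": {
  "motion": [
    [[0,0,-0.02,0,0,0,0],[0,0,-0.05,0,0,0,0],[0,0,-0.09,0,0,0,0],[0,0,-0.13,0,0,0,0],[0,0,-0.17,0,0,0,0],[0,0,-0.19,0,0,0,0],[-0.03,-0.007,-0.19,0,0,-1,0],[-0.07,-0.017,-0.19,0,0,-2.2,0],[-0.11,-0.027,-0.19,0,0,-3.5,0],[-0.15,-0.037,-0.19,0,0,-4.8,0],[-0.19,-0.047,-0.19,0,0,-6,0],[-0.23,-0.057,-0.19,0,0,-7.3,0],[-0.27,-0.066,-0.19,0,0,-8.6,0],[-0.31,-0.076,-0.19,0,0,-9.9,0],[-0.34,-0.083,-0.19,0,0,-11.2,0],[-0.37,-0.091,-0.19,0,0,-12.5,0],[-0.39,-0.095,-0.19,0,0,-13.8,0],[-0.4,-0.098,-0.19,0,0,-15.1,0],[-0.4,-0.098,-0.19,0,0,-16.4,0],[-0.4,-0.098,-0.19,0,0,-17.6,0]]
  ]
}}

```text
t: 5.87
eef_pos: [0.4872, -0.1732, 0.2817]
tool_rot: [-0.0, 0.015, 1.0, -0.0]
contact_force: [-0.6, -0.3, -0.8]
gripper_width: 0.261
grasp_force: 39.3
```

```bash
python3 - <<'E'
from h import *
plan((.4875,-.172,.283,178),(.4875,-.172,.283,196))
E
```

```text
t 5.87 pos [ 0.4872 -0.1732  0.2817] yaw 178.26 z [-5.e-04 -1.e-04 -1.e+00] F [-0.6 -0.3 -0.8] w 0.261
(0.4875, -0.172, 0.283, 178) -> [-0.0003, 0.0012, -0.0013] [-0.0, -0.01, 0.05]
(0.4875, -0.172, 0.283, 196) -> [-0.0003, 0.0012, -0.0013] [-0.0, -0.01, -3.55]
```

Emit:
{"op": "servo_tool", "data": {
  "motion": [
    [[0,0.001,0.04,0,0,-1.2,0],[0,0.001,0.08,0,0,-2.4,0],[0,0.001,0.085,0,0,-3.6,0],[0,0.001,0.085,0,0,-3.6,0],[0,0.001,0.085,0,0,-3.6,0],[0,0.001,0.085,0,0,-3.6,0]]
  ]
}}

```text
t: 6.37
eef_pos: [0.4889, -0.1709, 0.1982]
tool_rot: [0.001, -0.138, 0.99, -0.0]
contact_force: [-0.1, 0.4, -1.0]
gripper_width: 0.262
grasp_force: 39.3
```

```bash
python3 - <<'E'
from h import *
plan((.4875,-.172,.2,196))
s=snap('side','side2');t=snap('top','top2')
print(proj(s,(.4875,-.172,.15)),proj(t,(.4875,-.172,.15)))
a=cv2.resize(cv2.cvtColor(t['img'],4)[190:250,325:385],(400,400),interpolation=0)
b=cv2.resize(cv2.cvtColor(s['img'],4)[120:220,302:402],(600,600),interpolation=0)
cv2.imwrite('pics/z3.png',b)
E
```

```text
t 6.37 pos [ 0.4889 -0.1709  0.1982] yaw -164.09 z [ 2.1e-03 -5.0e-04 -1.0e+00] F [-0.1  0.4 -1. ] w 0.262
(0.4875, -0.172, 0.2, 196) -> [0.0016, -0.0007, -0.0018] [-0.01, 0.02, -0.02]
[353.85860456 176.11968436] [357.62895355 220.30225627]
```

View pics/z3.png

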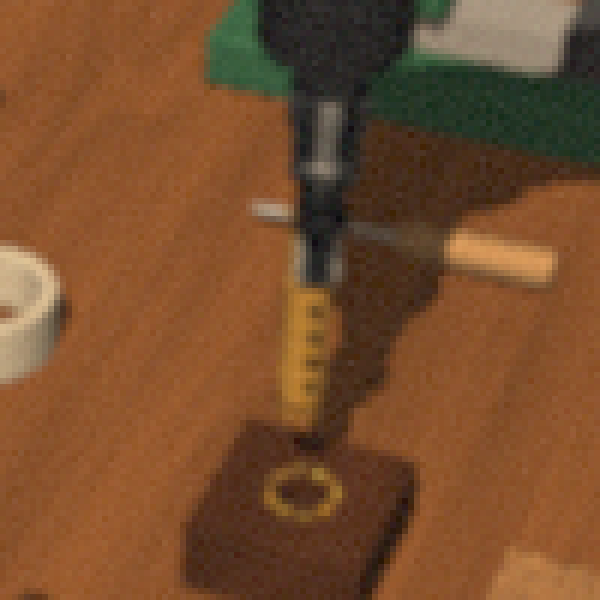

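The held middle hangs above the ring, whose centre is at crop (303,492). The finger holes face the camera at crop (311,310–390), slightly right of the rod's midline. Next I'll compute the axis offset and the hole bearing.

```bash
python3 - <<'E'
from h import *
s=load('side2'); im=cv2.cvtColor(s['img'],cv2.COLOR_RGB2HSV); g=cv2.cvtColor(s['img'],cv2.COLOR_RGB2GRAY).astype(float)
P=s['pose'];Ki=np.linalg.inv(s['K'])
def br(u,v): d=P[:3,:3]@Ki@np.array([u,v,1.]); return np.arctan2(d[1],d[0])
L=[];
for v in range(169,189):
    r=s['img'][v,340:365].astype(int); k=(r[:,0]-r[:,2])
    # rod yellow: saturated
    sat=(im[v,340:365,0]>12)&(im[v,340:365,1]>150)
    u=np.nonzero(sat)[0]+340
    seg=g[v,u.min():u.max()+1]; print(v,u.min(),u.max(),seg.astype(int).tolist())
for v in(168,175,182): print(v,s['img'][v,344:362].tolist())
print('ring br',np.degrees(br(352,201.6)))
E
```

```text
169 344 363 [102, 106, 102, 99, 94, 97, 119, 129, 134, 133, 126, 119, 96, 62, 51, 48, 46, 52, 57, 44]
170 341 364 [101, 104, 97, 104, 100, 96, 96, 94, 100, 118, 130, 137, 124, 118, 109, 97, 67, 51, 53, 41, 54, 54, 49, 51]
171 341 363 [100, 104, 99, 99, 100, 102, 91, 93, 102, 117, 130, 129, 109, 85, 93, 97, 81, 70, 50, 49, 53, 49, 52]
172 344 364 [99, 95, 95, 95, 91, 106, 119, 132, 130, 109, 82, 83, 96, 92, 80, 57, 51, 53, 56, 53, 52]
173 340 364 [102, 104, 100, 96, 99, 101, 96, 93, 90, 102, 123, 134, 134, 124, 109, 102, 97, 91, 82, 57, 55, 52, 50, 47, 54]
174 344 364 [92, 93, 95, 93, 91, 107, 126, 134, 136, 126, 117, 110, 100, 93, 79, 54, 53, 51, 59, 54, 52]
175 340 361 [99, 104, 102, 94, 98, 91, 97, 92, 99, 107, 121, 131, 130, 111, 94, 96, 93, 93, 80, 60, 46, 52]
176 345 363 [88, 92, 93, 98, 112, 125, 132, 126, 98, 81, 81, 95, 97, 81, 59, 46, 50, 55, 52]
177 343 361 [96, 95, 95, 93, 95, 98, 113, 131, 135, 133, 115, 97, 92, 95, 89, 72, 63, 54, 48]
178 342 360 [97, 97, 98, 95, 96, 97, 103, 112, 127, 138, 132, 122, 115, 100, 95, 78, 57, 48, 49]
179 340 362 [95, 98, 96, 97, 94, 94, 96, 
[... 1201 characters left out ...]
, 50], [141, 95, 45], [127, 87, 39], [107, 71, 29], [86, 65, 41], [73, 49, 32], [70, 42, 29], [73, 48, 33], [77, 50, 33]]
175 [[142, 85, 46], [135, 78, 40], [140, 85, 50], [134, 80, 43], [135, 90, 50], [148, 98, 46], [166, 113, 43], [179, 123, 49], [173, 123, 50], [150, 104, 44], [124, 89, 38], [127, 91, 41], [131, 85, 38], [136, 81, 42], [117, 70, 36], [82, 54, 29], [68, 39, 22], [69, 49, 26]]
182 [[144, 88, 50], [147, 89, 55], [143, 86, 47], [144, 87, 47], [150, 100, 45], [168, 116, 49], [180, 125, 53], [190, 133, 60], [180, 125, 55], [170, 117, 51], [152, 105, 46], [130, 90, 44], [98, 66, 31], [82, 52, 31], [74, 46, 33], [72, 45, 24], [75, 46, 29], [75, 48, 29]]
ring br -74.07160069063902
```

The holes sit about 1.6–2 px right of the axis, which is not precise enough for the yaw. I'll take a few more yaws plus a reference with the holes hidden, and fit a sinusoid.

Emit:
{"op": "servo_tool", "data": {
  "motion": [
    [[0,0,0,0,0,1.4,0],[0,0,0,0,0,2.8,0],[0,0,0,0,0,4,0],[0,0,0,0,0,4,0],[0,0,0,0,0,4,0],[0,0,0,0,0,4,0]]
  ]
}}

```text
t: 6.97
eef_pos: [0.4882, -0.1709, 0.1976]
tool_rot: [0.0, 0.033, 0.999, -0.0]
contact_force: [-0.3, 0.8, -1.2]
gripper_width: 0.265
grasp_force: 39.3
```

```bash
python3 - <<'E'
from h import *
plan(); snap('side','m176')
E
```

```text
t 6.97 pos [ 0.4882 -0.1709  0.1976] yaw 176.23 z [ 9.e-04 -6.e-04 -1.e+00] F [-0.3  0.8 -1.2] w 0.265
```

Emit:
{"op": "servo_tool", "data": {
  "motion": [
    [[0,0,0,0,0,1.4,0],[0,0,0,0,0,2.8,0],[0,0,0,0,0,4,0],[0,0,0,0,0,4,0],[0,0,0,0,0,4,0],[0,0,0,0,0,4,0]]
  ]
}}

```text
t: 7.52
eef_pos: [0.4879, -0.1709, 0.197]
tool_rot: [0.0, 0.205, 0.979, 0.0]
contact_force: [-0.5, 0.1, -0.4]
gripper_width: 0.26
grasp_force: 39.3
```

```bash
python3 - <<'E'
from h import *
plan(); snap('side','m156')
E
```

```text
t 7.52 pos [ 0.4879 -0.1709  0.197 ] yaw 156.29 z [ 0.  0. -1.] F [-0.5  0.1 -0.4] w 0.26
```

Emit:
{"op": "servo_tool", "data": {
  "motion": [
    [[0,0,0,0,0,1.4,0],[0,0,0,0,0,2.8,0],[0,0,0,0,0,4.2,0],[0,0,0,0,0,5.6,0],[0,0,0,0,0,7,0],[0,0,0,0,0,8.4,0],[0,0,0,0,0,9.8,0],[0,0,0,0,0,11.2,0],[0,0,0,0,0,12,0],[0,0,0,0,0,12,0],[0,0,0,0,0,12,0],[0,0,0,0,0,12,0]]
  ]
}}

```text
t: 8.57
eef_pos: [0.4878, -0.1708, 0.1969]
tool_rot: [-0.0, 0.667, 0.745, 0.0]
contact_force: [-0.9, 0.4, -0.1]
gripper_width: 0.262
grasp_force: 39.3
```

```bash
python3 - <<'E'
from h import *
plan(); snap('side','m96')
ref=load('m96')['img'].astype(float).sum(2)
for n in('side2','m176','m156'):
    d=ref-load(n)['img'].astype(float).sum(2); d=d[171:190,346:360]
    print(n); print(d.astype(int))
E
```

```text
t 8.57 pos [ 0.4878 -0.1708  0.1969] yaw 96.27 z [-0.e+00  1.e-04 -1.e+00] F [-0.9  0.4 -0.1] w 0.262
side2
[[ -45  -87 -123 -129 -151  -94  -19   54  133  111   80   66   30   14]
 [ -21  -77 -111 -153 -141  -90  -11   78  148  140   85   42    8   -8]
 [  -6  -46 -105 -151 -153 -111  -32   35   58   68   64   60  -10    3]
 [ -12  -18  -68 -152 -207 -103   -5   37   44   60   71   38   -1    1]
 [ -25   -4  -42  -89 -124  -75  -22   65  111  102   64   34  -20   30]
 [  20   27   -2  -71 -133  -64    0  120  146  138   62    5  -11   31]
 [   7   -9   -4  -77 -131  -76  -17   61  110  100   63   13   -8   31]
 [  -7   -2   -5  -65  -95  -86   -3   55   52   83   47   19   50   58]
 [  -1   -4   -3  -47  -87  -46    8   77   88   92   56   51   32   19]
 [  -3  -19   -5  -57  -53  -43   47  138  193  152  102   68   18  -19]
 [  -2    1  -26  -81  -88  -35   26   76  121   96  112   92   40    8]
 [ -12  -11  -28  -84 -100  -75   -3   44   53   69   95   72   30   16]
 [  20   12  -27  -64  -90  -41   14   85   97   83   94   70  -10  -27]
 [   2   -3   -6  -78  -79  -26   62  134  
[... 2481 characters left out ...]
7   83   44   32   47   65   93   31  -13]
 [   3    5    9  -33  -43   15   14    7   20   48   88   62   21    8]
 [  -8   -7    6  -38  -71  -29   -5   26   19   45   71   93   33   18]
 [   3  -14  -16   -9   -9   29   25   10   37   43   73   69   14  -22]
 [  17   -7   13    0   28   98   69   18   16   64   62   82    7  -25]
 [  20    8    2  -17    5   73   25   16   23   49   73   76   35    1]
 [   8   -3   15  -31  -54  -58    3   21   40   75   50   62   32    9]
 [   2    8   -6  -19  -40  -47  -41   21   20   54   76   31  -12   19]
 [ -16  -14  -16  -25  -35    6   33   31   45   58   42   -3   -8   11]
 [  -7   -7  -17  -25  -20  -23    2   23   62   67   31   20   23  -19]]
```

The fit puts the holes facing the camera (bearing 106°) at tool yaw ≈174°. The rod sits about 2.4 mm toward −tool x from the TCP. I'll go just above the bore at that yaw and check.

```bash
python3 - <<'E'
from h import *
plan((.4851,-.1719,.147,174))
E
```

```text
t 8.62 pos [ 0.4878 -0.1709  0.1969] yaw 96.22 z [-0.e+00  2.e-04 -1.e+00] F [ 0.2 -0.3 -0. ] w 0.263
(0.4851, -0.1719, 0.147, 174) -> [-0.0007, -0.0028, 0.0499] [0.0, -0.0, -15.56]
```

Emit:
{"op": "servo_tool", "data": {
  "motion": [
    [[-0.001,-0.003,0,0,0,-1.4,0],[-0.001,-0.003,0,0,0,-2.8,0],[-0.001,-0.003,0,0,0,-4.2,0],[-0.001,-0.003,0,0,0,-5.6,0],[-0.001,-0.003,0,0,0,-7,0],[-0.001,-0.003,0,0,0,-8.4,0],[-0.001,-0.003,0,0,0,-9.8,0],[-0.001,-0.003,0.01,0,0,-11.2,0],[-0.001,-0.003,0.02,0,0,-12.6,0],[-0.001,-0.003,0.03,0,0,-14,0],[-0.001,-0.003,0.04,0,0,-15.5,0],[-0.001,-0.003,0.047,0,0,-15.5,0],[-0.001,-0.003,0.047,0,0,-15.5,0],[-0.001,-0.003,0.047,0,0,-15.5,0]]
  ]
}}

```text
t: 9.78
eef_pos: [0.4848, -0.1722, 0.1499]
tool_rot: [-0.0, 0.057, 0.998, 0.0]
contact_force: [-0.2, -0.0, 0.2]
gripper_width: 0.265
grasp_force: 39.3
```

```bash
python3 - <<'E'
from h import *
plan((.4851,-.1719,.103,174))
s=snap('side','side3');t=snap('top','top3')
a=cv2.resize(cv2.cvtColor(t['img'],4)[190:250,325:385],(360,360),interpolation=cv2.INTER_CUBIC)
b=cv2.resize(cv2.cvtColor(s['img'],4)[155:225,327:377],(430,600),interpolation=cv2.INTER_CUBIC)
cv2.imwrite('pics/z4.png',np.hstack([cv2.copyMakeBorder(a,0,240,0,0,0),b]))
print(proj(s,(.4875,-.1722,.045)),proj(s,(.4875,-.1722,.1)))
E
```

```text
t 9.78 pos [ 0.4848 -0.1722  0.1499] yaw 173.42 z [-5.e-04  4.e-04 -1.e+00] F [-0.2 -0.   0.2] w 0.265
(0.4851, -0.1719, 0.103, 174) -> [-0.0003, 0.0003, 0.0469] [0.0, -0.01, -0.12]
[351.98354891 201.78722641] [352.95166524 188.65987147]
```

View pics/z4.png

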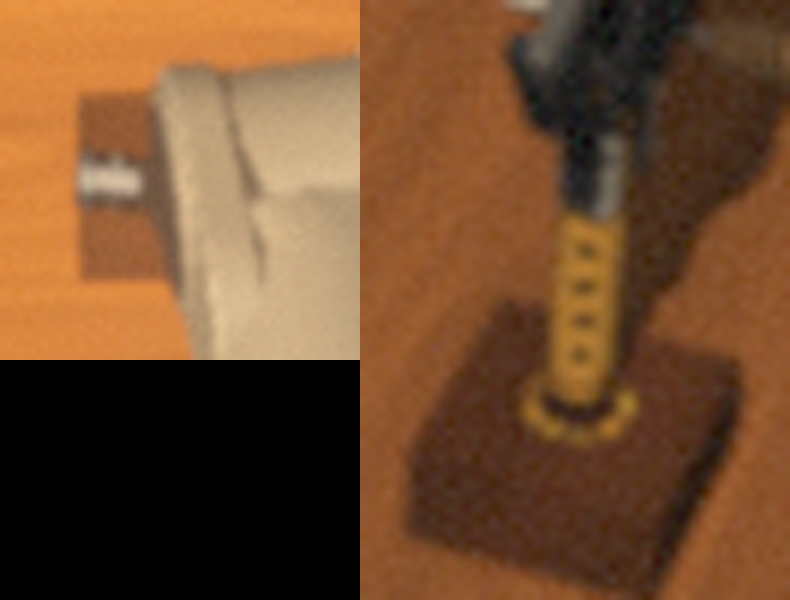

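The rod hangs centred over the ring (both at crop column ~580) and the finger holes are centred on it. Lowering now.

Emit:
{"op": "servo_tool", "data": {
  "motion": [
    [[0,0,0.005,0,0,0,0],[0,0,0.01,0,0,0,0],[0,0,0.015,0,0,0,0],[0,0,0.02,0,0,0,0],[0,0,0.025,0,0,0,0],[0,0,0.03,0,0,0,0],[0,0,0.033,0,0,0,0],[0,0,0.036,0,0,0,0],[0,0,0.039,0,0,0,0],[0,0,0.042,0,0,0,0],[0,0,0.042,0,0,0,0],[0,0,0.042,0,0,0,0]]
  ]
}}

```text
t: 10.88
eef_pos: [0.4849, -0.1722, 0.1079]
tool_rot: [-0.0, 0.056, 0.998, 0.0]
contact_force: [0.7, -0.9, 0.4]
gripper_width: 0.259
grasp_force: 39.3
```

```bash
python3 - <<'E'
from h import *
plan((.4851,-.1719,.103,174))
E
```

```text
t 10.88 pos [ 0.4849 -0.1722  0.1079] yaw 173.59 z [-2.e-04  1.e-04 -1.e+00] F [ 0.7 -0.9  0.4] w 0.259
(0.4851, -0.1719, 0.103, 174) -> [-0.0002, 0.0003, 0.0049] [0.0, -0.0, -0.08]
```

Emit:
{"op": "servo_tool", "data": {
  "motion": [
    [[0,0,0.002,0,0,0,0],[0,0,0.004,0,0,0,0],[0,0,0.005,0,0,0,0],[0,0,0.006,0,0,0,0],[0,0,0.006,0,0,0,0],[0,0,0.006,0,0,0,0]]
  ]
}}

```text
t: 11.38
eef_pos: [0.4856, -0.1723, 0.1029]
tool_rot: [0.001, 0.056, 0.998, -0.0]
contact_force: [-1.7, 0.7, 7.7]
gripper_width: 0.262
grasp_force: 40.4
```

Emit:
{"op": "servo_tool", "data": {
  "motion": [
    [[0,0,0,0,0,0,0.1],[0,0,0,0,0,0,0.3],[0,0,0,0,0,0,0.5],[0,0,0,0,0,0,0.7],[0,0,0,0,0,0,0.7],[0,0,0,0,0,0,0.7],[0,0,0,0,0,0,0.7],[0,0,-0.02,0,0,0,0.7],[0,0,-0.06,0,0,0,0.7],[0,0,-0.1,0,0,0,0.7],[0,0,-0.14,0,0,0,0.7],[0,0,-0.18,0,0,0,0.7],[0,0,-0.2,0,0,0,0.7],[0,0,-0.2,0,0,0,0.7]]
  ]
}}

```text
t: 12.55
eef_pos: [0.4877, -0.1724, 0.3073]
tool_rot: [0.004, 0.056, 0.998, -0.002]
contact_force: [0.0, -0.1, 0.6]
gripper_width: 0.706
grasp_force: 0.0
```

```bash
python3 - <<'E'
from h import *
plan((.46,.1,.3,90),(.448,.3627,.3,20))
s=snap('side','side4');t=snap('top','top4')
# tape-off: tenon top predicted vs seen
print(proj(s,(.4875,-.1722,.15)),proj(t,(.4875,-.1722,.15)))
a=cv2.resize(cv2.cvtColor(t['img'],4)[190:250,325:385],(360,360),interpolation=cv2.INTER_CUBIC)
b=cv2.resize(cv2.cvtColor(s['img'],4)[155:225,327:377],(430,600),interpolation=cv2.INTER_CUBIC)
cv2.imwrite('pics/z5.png',np.hstack([cv2.copyMakeBorder(a,0,240,0,0,0),b]))
E
```

```text
t 12.55 pos [ 0.4877 -0.1724  0.3073] yaw 173.58 z [ 0.0083 -0.0037 -1.    ] F [ 0.  -0.1  0.6] w 0.706
(0.46, 0.1, 0.3, 90) -> [0.058, 0.2676, 0.0061] [0.05, 0.1, 16.72]
(0.448, 0.3627, 0.3, 20) -> [0.0994, 0.5273, 0.005] [0.12, 0.07, 30.71]
[353.87915467 176.08340456] [357.69759319 220.30021565]
```

View pics/z5.png

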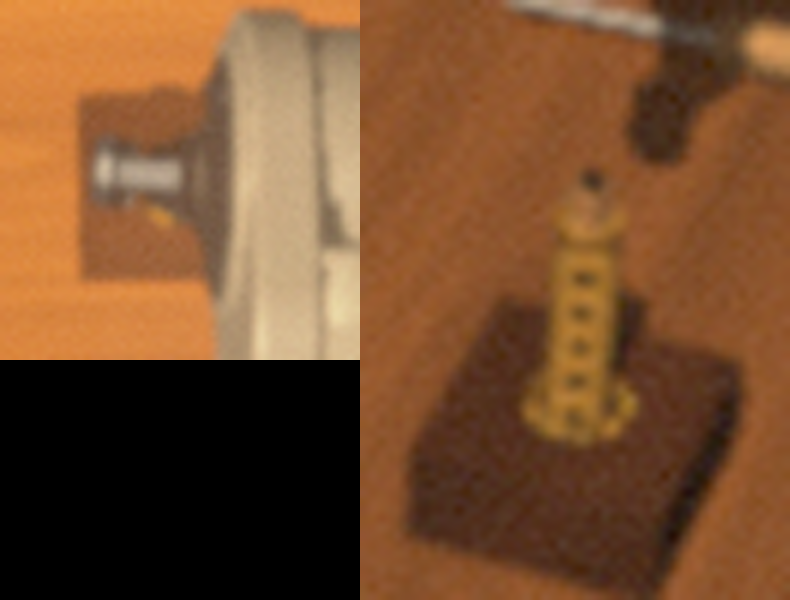

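The middle stands fully down in the bore, with its tenon top at side px (353.5,175.3) against a predicted (353.9,176.1), and its holes face the camera. Now for the head: I'll move over it and measure the window bearing from the first image.

Emit:
{"op": "servo_tool", "data": {
  "motion": [
    [[0.01,0.04,0,0,0,1.4,0.7],[0.02,0.08,0,0,0,2.8,0.7],[0.03,0.12,0,0,0,4.2,0.7],[0.04,0.16,0,0,0,5.6,0.7],[0.048,0.2,0,0,0,7,0.7],[0.053,0.24,0,0,0,8.4,0.7],[0.058,0.27,0,0,0,9.8,0.7],[0.062,0.3,0,0,0,11.2,0.7],[0.066,0.33,0,0,0,12.6,0.7],[0.07,0.36,0,0,0,14,0.7],[0.074,0.39,0,0,0,15.4,0.7],[0.078,0.42,0,0,0,16.8,0.7],[0.082,0.45,0,0,0,18.2,0.7],[0.086,0.48,0,0,0,19.6,0.7],[0.09,0.5,0,0,0,21,0.7],[0.095,0.515,0,0,0,22.4,0.7],[0.097,0.525,0,0,0,23.8,0.7],[0.097,0.525,0,0,0,25.2,0.7],[0.097,0.525,0,0,0,26.6,0.7],[0.097,0.525,0,0,0,27.6,0.7]]
  ]
}}

```text
t: 14.32
eef_pos: [0.4463, 0.3599, 0.2995]
tool_rot: [0.001, 0.936, 0.351, -0.002]
contact_force: [-0.7, 0.0, 0.2]
gripper_width: 0.701
grasp_force: 0.0
```

```bash
python3 - <<'E'
from h import *
plan((.448,.3627,.049,30))
s=load('side0'); g=s['img'].astype(int)
for v in range(332,350): print(v,g[v,284:304].sum(1).tolist())
for h in(0,.078,.113): print(h,proj(s,(.448,.3627,h)).round(1))
for b in(0,20,40,60): 
    a=np.radians(b); print(b,proj(s,(.448+.014*np.cos(a),.3627+.014*np.sin(a),.078)).round(1))
E
```

```text
t 14.32 pos [0.4463 0.3599 0.2995] yaw 41.15 z [-0.0032 -0.0023 -1.    ] F [-0.7  0.   0.2] w 0.701
(0.448, 0.3627, 0.049, 30) -> [0.004, -0.0009, 0.2505] [0.0, 0.05, 2.23]
332 [328, 320, 332, 396, 467, 463, 441, 372, 285, 259, 257, 255, 251, 300, 345, 306, 192, 168, 167, 167]
333 [312, 316, 319, 404, 459, 463, 436, 368, 288, 261, 253, 253, 256, 327, 383, 336, 217, 165, 168, 149]
334 [306, 308, 301, 349, 393, 410, 391, 346, 320, 282, 254, 233, 265, 317, 400, 349, 246, 156, 163, 161]
335 [308, 308, 286, 311, 357, 376, 368, 362, 344, 325, 278, 251, 257, 330, 392, 327, 236, 155, 150, 159]
336 [321, 296, 286, 298, 365, 359, 372, 365, 350, 366, 324, 295, 276, 327, 376, 324, 215, 153, 162, 156]
337 [316, 314, 288, 279, 335, 360, 379, 354, 342, 378, 354, 326, 301, 327, 347, 283, 215, 161, 174, 187]
338 [304, 315, 269, 223, 297, 351, 366, 357, 373, 371, 373, 363, 341, 327, 314, 252, 205, 171, 171, 175]
339 [316, 307, 260, 202, 283, 345, 358, 384, 384, 386, 367, 371, 360, 326, 290, 241, 180, 164, 169, 173]
340 [323, 311, 281, 221, 265, 344, 374, 376, 376, 385, 379, 349, 352, 365, 333, 280, 20
[... 385 characters left out ...]
2, 367, 341, 334, 307, 270, 226, 184, 157, 181, 230]
345 [324, 322, 321, 306, 303, 343, 358, 370, 363, 361, 365, 344, 331, 301, 274, 230, 195, 167, 186, 222]
346 [319, 331, 313, 303, 308, 345, 359, 371, 376, 361, 359, 356, 331, 318, 250, 243, 181, 169, 151, 211]
347 [305, 321, 324, 296, 300, 339, 355, 375, 375, 372, 361, 365, 338, 315, 279, 222, 181, 173, 163, 191]
348 [310, 306, 308, 287, 291, 332, 366, 360, 373, 375, 371, 351, 337, 311, 263, 230, 188, 184, 164, 183]
349 [303, 315, 313, 296, 305, 325, 362, 378, 381, 371, 368, 355, 336, 307, 276, 244, 208, 185, 154, 189]
0 [294.6 356.1]
0.078 [293.4 338.4]
0.113 [292.8 329.9]
0 [287.8 336.3]
20 [287.2 338.2]
40 [287.4 340.2]
60 [288.3 341.9]
```

The window is at side px (287.0,339.2), so its bearing is about 30°. Descending to grip the round body with the pads beside the window.

Emit:
{"op": "servo_tool", "data": {
  "motion": [
    [[0.004,-0.001,0.03,0,0,1.2,0.7],[0.004,-0.001,0.06,0,0,2.2,0.7],[0.004,-0.001,0.1,0,0,2.2,0.7],[0.004,-0.001,0.1,0,0,2.2,0.7],[0.004,-0.001,0.1,0,0,2.2,0.7]]
  ]
}}

```text
t: 14.73
eef_pos: [0.4479, 0.3621, 0.1992]
tool_rot: [0.001, 0.965, 0.263, -0.003]
contact_force: [-0.2, -0.5, 1.6]
gripper_width: 0.699
grasp_force: 0.0
```

```bash
python3 - <<'E'
from h import *
plan((.448,.3627,.049,30))
E
```

```text
t 14.73 pos [0.4479 0.3621 0.1992] yaw 30.51 z [-0.0056 -0.0044 -1.    ] F [-0.2 -0.5  1.6] w 0.699
(0.448, 0.3627, 0.049, 30) -> [0.0015, -0.0005, 0.1502] [0.01, 0.08, 0.1]
```

Emit:
{"op": "servo_tool", "data": {
  "motion": [
    [[0.001,0,0.04,0,0.08,0,0.7],[0.001,0,0.08,0,0.08,0,0.7],[0.001,0,0.11,0,0.08,0,0.7],[0.001,0,0.13,0,0.08,0,0.7],[0.001,0,0.15,0,0.08,0,0.7],[0.001,0,0.15,0,0.08,0,0.7],[0.001,0,0.15,0,0.08,0,0.7],[0.001,0,0.15,0,0.08,0,0.7]]
  ]
}}

```text
t: 15.4
eef_pos: [0.4517, 0.3656, 0.0542]
tool_rot: [-0.002, 0.965, 0.263, 0.005]
contact_force: [0.6, -0.7, 0.3]
gripper_width: 0.701
grasp_force: 0.0
```

```bash
python3 - <<'E'
from h import *
plan((.448,.3627,.049,30))
s=snap('side','side5')
cv2.imwrite('pics/z6.png',cv2.resize(cv2.cvtColor(s['img'],4)[270:380,240:350],(600,600),interpolation=cv2.INTER_CUBIC))
E
```

```text
t 15.4 pos [0.4517 0.3656 0.0542] yaw 30.44 z [ 0.0083  0.0057 -0.9999] F [ 0.6 -0.7  0.3] w 0.701
(0.448, 0.3627, 0.049, 30) -> [-0.0047, 0.0006, 0.0052] [-0.01, -0.12, 0.09]
```

View pics/z6.png

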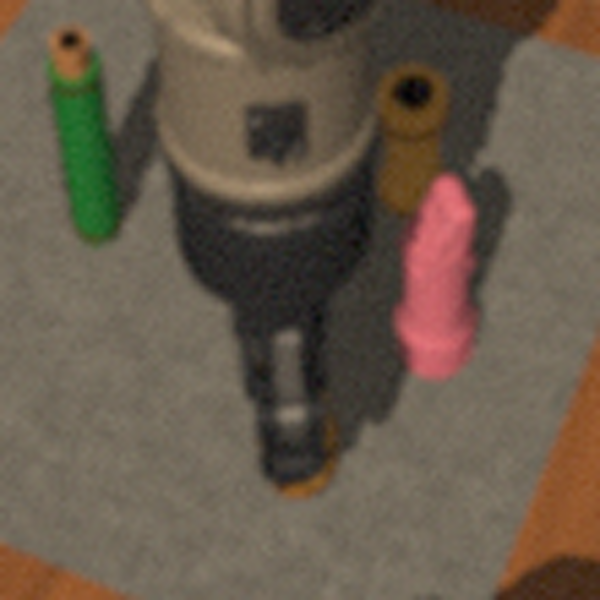

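The gripper straddles the head with clear room to the pink look-alike and the foot. I'll let the arm settle, removing the small tilt, and read the pose again.

Emit:
{"op": "servo_tool", "data": {
  "motion": [
    [[-0.001,0,0,0,-0.08,0,0.7],[-0.001,0,0,0,-0.08,0,0.7],[-0.001,0,0,0,-0.08,0,0.7],[-0.001,0,0,0,-0.08,0,0.7],[-0.001,0,0,0,-0.08,0,0.7],[-0.001,0,0,0,-0.08,0,0.7]]
  ]
}}

```text
t: 15.95
eef_pos: [0.4496, 0.3637, 0.052]
tool_rot: [0.0, 0.965, 0.263, 0.0]
contact_force: [-0.1, 0.5, 0.7]
gripper_width: 0.703
grasp_force: 0.0
```

```bash
python3 - <<'E'
from h import *
plan((.448,.3627,.049,30))
E
```

```text
t 15.95 pos [0.4496 0.3637 0.052 ] yaw 30.44 z [ 0. -0. -1.] F [-0.1  0.5  0.7] w 0.703
(0.448, 0.3627, 0.049, 30) -> [-0.0019, 0.0, 0.003] [0.0, -0.0, 0.09]
```

Emit:
{"op": "servo_tool", "data": {
  "motion": [
    [[-0.002,0,0.002,0,0,0,0.7],[-0.002,0,0.002,0,0,0,0.7],[-0.002,0,0.002,0,0,0,0],[-0.002,0,0.002,0,0,0,0],[-0.002,0,0.002,0,0,0,0],[-0.002,0,0.002,0,0,0,0],[-0.002,0,0.002,0,0,0,0],[-0.002,0,0.002,0,0,0,0],[-0.002,0,0.002,0,0,0,0],[-0.002,0,0.002,0,0,0,0]]
  ],
  "grip_force": 40
}}

```text
t: 16.78
eef_pos: [0.4479, 0.3627, 0.0499]
tool_rot: [0.0, 0.965, 0.263, -0.0]
contact_force: [0.8, 0.2, -0.1]
gripper_width: 0.315
grasp_force: 38.1
```

```bash
python3 - <<'E'
from h import *
plan((.448,.3627,.29,30),(.46,.25,.29,60),(.4875,-.172,.29,102))
E
```

```text
t 16.78 pos [0.4479 0.3627 0.0499] yaw 30.44 z [-0. -0. -1.] F [ 0.8  0.2 -0.1] w 0.315
(0.448, 0.3627, 0.29, 30) -> [0.0001, 0.0001, -0.2401] [0.0, 0.0, 0.09]
(0.46, 0.25, 0.29, 60) -> [-0.0467, 0.1033, -0.2401] [0.0, 0.0, -5.91]
(0.4875, -0.172, 0.29, 102) -> [-0.2367, 0.4811, -0.2401] [-0.0, 0.0, -14.31]
```

Emit:
{"op": "servo_tool", "data": {
  "motion": [
    [[0,0,-0.02,0,0,0,0],[0,0,-0.05,0,0,0,0],[0,0,-0.09,0,0,0,0],[0,0,-0.13,0,0,0,0],[0,0,-0.17,0,0,0,0],[0,0,-0.21,0,0,0,0],[0,0,-0.24,0,0,0,0],[-0.01,0.02,-0.24,0,0,-1,0],[-0.028,0.057,-0.24,0,0,-2.2,0],[-0.045,0.093,-0.24,0,0,-3.4,0],[-0.063,0.129,-0.24,0,0,-4.6,0],[-0.081,0.165,-0.24,0,0,-5.8,0],[-0.099,0.201,-0.24,0,0,-7,0],[-0.117,0.238,-0.24,0,0,-8.2,0],[-0.135,0.274,-0.24,0,0,-9.4,0],[-0.153,0.311,-0.24,0,0,-10.6,0],[-0.171,0.347,-0.24,0,0,-11.8,0],[-0.189,0.384,-0.24,0,0,-13,0],[-0.207,0.42,-0.24,0,0,-14.3,0],[-0.222,0.45,-0.24,0,0,-14.3,0]]
  ]
}}

```text
t: 18.45
eef_pos: [0.4823, -0.109, 0.2903]
tool_rot: [0.0, 0.627, 0.779, 0.0]
contact_force: [0.7, -0.0, -0.9]
gripper_width: 0.315
grasp_force: 38.2
```

Emit:
{"op": "servo_tool", "data": {
  "motion": [
    [[-0.009,0.012,0,0,0,0,0],[-0.009,0.012,0,0,0,0,0],[-0.009,0.012,0,0,0,0,0],[-0.009,0.012,0,0,0,0,0],[-0.009,0.012,0,0,0,0,0]]
  ]
}}

```text
t: 18.87
eef_pos: [0.4958, -0.113, 0.29]
tool_rot: [-0.0, 0.629, 0.778, -0.0]
contact_force: [0.0, 0.8, -0.3]
gripper_width: 0.315
grasp_force: 38.3
```

```bash
python3 - <<'E'
from h import *
plan((.4875,-.172,.21,102),(.4875,-.172,.29,192))
E
```

```text
t 18.87 pos [ 0.4958 -0.113   0.29  ] yaw 102.07 z [-3.e-04  1.e-04 -1.e+00] F [ 0.   0.8 -0.3] w 0.315
(0.4875, -0.172, 0.21, 102) -> [-0.0559, -0.0204, 0.08] [-0.0, -0.0, 0.01]
(0.4875, -0.172, 0.29, 192) -> [-0.0559, -0.0204, 0.0] [-0.0, -0.0, -17.99]
```

Emit:
{"op": "servo_tool", "data": {
  "motion": [
    [[-0.03,-0.01,0.01,0,0,0,0],[-0.056,-0.02,0.03,0,0,0,0],[-0.056,-0.02,0.03,0,0,0,0],[-0.056,-0.02,0.03,0,0,0,0],[-0.056,-0.02,0.03,0,0,0,0],[-0.056,-0.02,0.03,0,0,0,0]]
  ]
}}

```text
t: 19.37
eef_pos: [0.4888, -0.1717, 0.2607]
tool_rot: [0.0, 0.629, 0.778, 0.0]
contact_force: [0.6, 1.2, -0.4]
gripper_width: 0.318
grasp_force: 38.3
```

```bash
python3 - <<'E'
from h import *
plan((.4875,-.172,.21,102))
s=snap('side','h102')
print(proj(s,(.4875,-.172,.26-.05+.078)),proj(s,(.4875,-.172,.21)),proj(s,(.4875,-.172,.15)))
b=cv2.resize(cv2.cvtColor(s['img'],4)[110:225,320:390],(365,600),interpolation=cv2.INTER_CUBIC)
cv2.imwrite('pics/z7.png',b)
E
```

```text
t 19.37 pos [ 0.4888 -0.1717  0.2607] yaw 102.09 z [ 0.0013  0.     -1.    ] F [ 0.6  1.2 -0.4] w 0.318
(0.4875, -0.172, 0.21, 102) -> [0.0, -0.0014, 0.0507] [0.01, 0.0, 0.02]
[356.68280258 137.80598334] [355.0358425 160.1490116] [353.85860456 176.11968436]
```

View pics/z7.png

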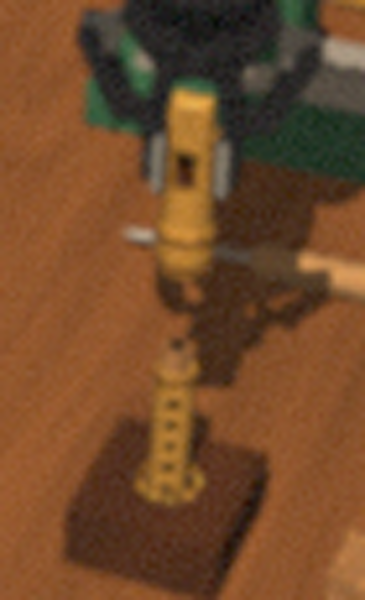

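The head hangs upright above the standing middle. The window is at crop (186,168) and the hole row at crop (171,405–470), both very slightly left of their axes. I'll measure both offsets numerically.

```bash
cat > meas.py <<'E'
from h import *
def prof(c,xy,z0,z1,hw=9,n=60):
    "axis-straightened mean profile: du grid, along vertical line xy from z0 to z1"
    im=cv2.GaussianBlur(c['img'],(0,0),.5).astype(np.float32); du=np.arange(-hw,hw+.01,.25); out=[]
    for z in np.linspace(z0,z1,n):
        u,v=proj(c,(*xy,z)); out.append(cv2.remap(im,(u+du)[None].astype(np.float32),np.full((1,len(du)),v,np.float32),1)[0])
    return du,np.array(out)
def edges(du,p,frac=.5):
    y=p[:,1]-.6*p[:,0]; 
    pk=np.median(np.sort(y)[-12:]); i=np.argmin(abs(du)); l=i
    bl=np.median(y[:8]);br=np.median(y[-8:])
    tl=bl+frac*(pk-bl);tr=br+frac*(pk-br)
    k=np.nonzero(y>tl)[0]; k2=np.nonzero(y>tr)[0]
    return du[k[0]],du[k2[-1]],(du[k[0]]+du[k2[-1]])/2
E
python3 - <<'E'
from meas import *
c=load('h102'); B=(.4875,-.1722)
# middle body (z .06-.125 so front surface), head beak/body, head socket
for nm,z0,z1 in(('mid',.055,.13),('tenon',.137,.15),('beak',.30,.322),('lower',.212,.236)):
    du,o=prof(c,B,z0,z1); m=o.mean(0); print(nm,edges(du,m),(m[:,1]-.6*m[:,0])[::4].round(0).tolist())
    print('   G',m[::4,1].round(0).tolist())
for nm,z0,z1 in(('mid',.055,.13),('win',.275,.30)):
    du,o=prof(c,B,z0,z1); g=o.sum(2); g=g-np.percentile(g,80,axis=0)
    w=np.clip(-g[:, abs(du-(-.5))<2.8]-60,0,None); d=du[abs(du+.5)<2.8]; print(nm,'dark centroid',(w.sum(0)*d).sum()/w.sum()); 
    if nm=='win': print(o[::6,::3].sum(2).astype(int)[:, 4:22])
E
```

```text
mid (np.float64(-4.25), np.float64(3.5), np.float64(-0.375)) [-1.0, -2.0, -1.0, -0.0, 2.0, 8.0, 13.0, 15.0, 14.0, 13.0, 14.0, 13.0, 10.0, 5.0, 1.0, 0.0, -0.0, -0.0, -0.0]
   G [63.0, 62.0, 64.0, 65.0, 71.0, 87.0, 103.0, 110.0, 107.0, 105.0, 109.0, 103.0, 85.0, 66.0, 58.0, 59.0, 63.0, 66.0, 67.0]
tenon (np.float64(-3.75), np.float64(3.0), np.float64(-0.375)) [-1.0, -2.0, -1.0, -1.0, 0.0, 4.0, 8.0, 10.0, 10.0, 11.0, 11.0, 10.0, 7.0, 3.0, 2.0, 1.0, 2.0, 2.0, 2.0]
   G [83.0, 82.0, 83.0, 85.0, 86.0, 92.0, 97.0, 102.0, 99.0, 93.0, 91.0, 90.0, 78.0, 57.0, 47.0, 44.0, 46.0, 47.0, 46.0]
beak (np.float64(-4.25), np.float64(5.0), np.float64(0.375)) [18.0, 14.0, 14.0, 14.0, 17.0, 20.0, 22.0, 23.0, 24.0, 24.0, 23.0, 22.0, 21.0, 22.0, 20.0, 16.0, 14.0, 14.0, 15.0]
   G [43.0, 38.0, 41.0, 59.0, 96.0, 127.0, 138.0, 139.0, 139.0, 139.0, 136.0, 126.0, 102.0, 73.0, 51.0, 40.0, 36.0, 37.0, 38.0]
lower (np.float64(-9.0), np.float64(2.5), np.float64(-3.25)) [17.0, 17.0, 15.0, 12.0, 12.0, 13.0, 14.0, 15.0, 15.0, 15.0, 15.0, 14.0, 12.0, 11.0, 9.0, 8.0, 9.0, 9.0, 8.0]
   G [106.0, 104.0, 100.0, 94.0, 98.0, 
[... 219 characters left out ...]
295 281 305 329 318 268]
 [292 261 252 233 185 129  95 128 179 239 298 303 290 280 305 330 319 271]
 [288 255 241 226 179 134 117 155 201 251 299 308 295 287 301 325 312 263]
 [288 258 242 232 206 188 188 218 251 285 313 312 297 291 303 328 312 260]
 [291 264 250 255 251 253 264 284 305 321 327 313 292 287 300 325 305 251]
 [296 271 265 291 302 315 329 340 350 349 337 313 283 276 290 308 287 234]
 [298 281 284 321 335 348 358 361 356 349 336 311 285 274 272 270 247 200]
 [281 272 288 334 344 356 362 360 354 352 342 319 294 277 256 226 196 159]
 [249 258 290 336 350 356 358 357 352 355 347 324 296 272 241 201 161 132]
 [211 244 290 334 354 354 353 353 352 356 346 323 289 261 229 191 145 122]]
```

The hole row lies at bearing ≈106–107°. The window is about 1 px left of the head's axis, which is ≈12° short, so I'll turn +12° and re-measure.

Emit:
{"op": "servo_tool", "data": {
  "motion": [
    [[0,0,0,0,0,-1.2,0],[0,0,0,0,0,-2.4,0],[0,0,0,0,0,-2.4,0],[0,0,0,0,0,-2.4,0],[0,0,0,0,0,-2.4,0],[0,0,0,0,0,-2.4,0]]
  ]
}}

```text
t: 19.92
eef_pos: [0.4883, -0.1732, 0.2602]
tool_rot: [0.0, 0.546, 0.838, 0.0]
contact_force: [-0.5, -0.5, 0.5]
gripper_width: 0.32
grasp_force: 38.3
```

```bash
cat >> meas.py <<'E'
def head(c,off=0):
    B=(.4875,-.1722); tcp=bot.get_obs()['eef_pos']
    du,o=prof(c,B,.275+off,.29+off); g=o[:25].sum(2).mean(0); k=abs(du+1)<3.2; w=np.clip(235-g[k],0,None); print('win',(w*du[k]).sum()/w.sum(),g[::3].astype(int).tolist())
    for z in(.305,.312,.318,.225,.22):
        du,o=prof(c,B,z+off,z+off+.004,10); m=o.mean(0)[:,1]; print(z,m[::3].astype(int).tolist())
    e=proj(c,(tcp[0],tcp[1],.285))-proj(c,(*B,.285)); print('tcp du',e[0])
E
python3 - <<'E'
from meas import *
plan((.4883,-.172,.21,114)); head(snap('side','h114'))
E
```

```text
t 19.92 pos [ 0.4883 -0.1732  0.2602] yaw 113.85 z [ 3.e-04 -2.e-04 -1.e+00] F [-0.5 -0.5  0.5] w 0.32
(0.4883, -0.172, 0.21, 114) -> [0.0011, 0.0004, 0.0502] [0.0, 0.0, -0.03]
win -0.001769254431709929 [164, 147, 177, 254, 306, 323, 298, 279, 262, 231, 170, 133, 122, 134, 171, 226, 259, 266, 241, 255, 292, 314, 281, 203, 150]
0.305 [40, 38, 38, 37, 37, 42, 51, 69, 93, 113, 121, 125, 125, 125, 125, 125, 125, 123, 111, 91, 66, 46, 39, 36, 35, 40, 38]
0.312 [45, 40, 34, 29, 29, 34, 40, 59, 89, 127, 152, 164, 169, 168, 168, 167, 164, 156, 136, 105, 72, 45, 32, 29, 30, 31, 36]
0.318 [73, 59, 45, 39, 35, 33, 36, 49, 70, 97, 124, 137, 142, 143, 141, 140, 138, 132, 114, 86, 61, 43, 36, 38, 40, 42, 47]
0.225 [114, 119, 124, 125, 121, 114, 104, 97, 98, 105, 110, 115, 117, 118, 117, 115, 112, 106, 98, 86, 72, 56, 45, 43, 44, 45, 40]
0.22 [83, 83, 82, 81, 82, 87, 94, 100, 104, 107, 105, 106, 107, 105, 103, 102, 101, 99, 95, 86, 76, 66, 61, 59, 57, 56, 51]
tcp du -0.15494195810339306
```

Emit:
{"op": "servo_tool", "data": {
  "motion": [
    [[0,0,0,0,0,-1.4,0],[0,0,0,0,0,-2.8,0],[0,0,0,0,0,-4,0],[0,0,0,0,0,-4,0],[0,0,0,0,0,-4,0],[0,0,0,0,0,-4,0]]
  ]
}}

```text
t: 20.47
eef_pos: [0.4882, -0.1735, 0.26]
tool_rot: [0.0, 0.393, 0.92, 0.0]
contact_force: [-0.0, 0.1, -1.4]
gripper_width: 0.314
grasp_force: 38.3
```

```bash
python3 - <<'E'
from meas import *
plan((.4883,-.172,.21,114)); head(snap('side','h134'))
E
```

```text
t 20.47 pos [ 0.4882 -0.1735  0.26  ] yaw 133.73 z [ 0. -0. -1.] F [-0.   0.1 -1.4] w 0.314
(0.4883, -0.172, 0.21, 114) -> [0.001, 0.0011, 0.05] [0.0, 0.0, 3.95]
win 1.2361560048005626 [163, 119, 101, 118, 165, 227, 286, 309, 313, 312, 321, 285, 218, 151, 119, 121, 142, 164, 167, 173, 215, 261, 273, 222, 174]
0.305 [36, 36, 37, 37, 37, 34, 35, 36, 37, 47, 71, 95, 114, 120, 119, 118, 119, 119, 116, 107, 89, 60, 43, 35, 36, 37, 40]
0.312 [57, 46, 39, 34, 32, 31, 33, 34, 34, 36, 49, 70, 95, 122, 136, 142, 144, 143, 139, 126, 102, 67, 41, 30, 28, 31, 31]
0.318 [73, 54, 41, 36, 34, 35, 37, 36, 33, 30, 35, 51, 75, 103, 124, 132, 135, 133, 125, 105, 78, 51, 35, 31, 30, 30, 32]
0.225 [115, 121, 123, 123, 120, 113, 102, 98, 99, 104, 110, 114, 116, 117, 118, 117, 113, 108, 100, 88, 75, 62, 48, 44, 44, 45, 43]
0.22 [84, 83, 78, 78, 82, 87, 93, 99, 103, 104, 105, 105, 106, 106, 105, 102, 100, 99, 95, 88, 80, 69, 64, 59, 55, 52, 48]
tcp du -0.0901065020584042
```

The three yaws agree that the window faces the camera (106°) at tool yaw ≈113°. Turning there, then lowering to 1 cm clear.

Emit:
{"op": "servo_tool", "data": {
  "motion": [
    [[0.001,0.001,0,0,0,1.3,0],[0.001,0.001,0,0,0,2.6,0],[0.001,0.001,0,0,0,4,0],[0.001,0.001,0.01,0,0,4,0],[0.001,0.001,0.02,0,0,4,0],[0.001,0.001,0.03,0,0,4,0],[0.001,0.001,0.04,0,0,4,0],[0.001,0.001,0.045,0,0,4,0],[0.001,0.001,0.048,0,0,4,0],[0.001,0.001,0.048,0,0,4,0],[0.001,0.001,0.048,0,0,4,0],[0.001,0.001,0.048,0,0,4,0],[0.001,0.001,0.048,0,0,4,0],[0.001,0.001,0.048,0,0,4,0],[0.001,0.001,0.048,0,0,4,0],[0.001,0.001,0.048,0,0,4,0]]
  ]
}}

```text
t: 21.85
eef_pos: [0.4883, -0.172, 0.2122]
tool_rot: [0.0, 0.545, 0.838, 0.0]
contact_force: [0.7, -0.9, -0.8]
gripper_width: 0.318
grasp_force: 38.2
```

```bash
python3 - <<'E'
from meas import *
plan((.4883,-.172,.21,113.5)); c=snap('side','fin'); head(c,-.048)
B=(.4875,-.1722); im=c['img'].astype(int)
# gap check down the axis: brightness vs height on axis near side
for z in np.arange(.14,.185,.003):
    u,v=proj(c,(.4884,-.1718,z)); print(round(z,3),np.round([u,v],1),im[int(round(v)),int(round(u))-5:int(round(u))+6].sum(1).tolist())
E
```

```text
t 21.85 pos [ 0.4883 -0.172   0.2122] yaw 113.94 z [ 4.e-04 -2.e-04 -1.e+00] F [ 0.7 -0.9 -0.8] w 0.318
(0.4883, -0.172, 0.21, 113.5) -> [0.0, 0.0, 0.0022] [0.0, 0.0, 0.09]
win -0.22493713396467083 [251, 211, 220, 275, 316, 333, 312, 301, 280, 243, 179, 140, 136, 164, 215, 256, 267, 257, 242, 276, 306, 310, 260, 187, 143]
0.305 [38, 39, 38, 38, 40, 42, 52, 69, 91, 114, 126, 131, 132, 132, 134, 135, 132, 123, 103, 78, 52, 40, 37, 36, 36, 37, 38]
0.312 [41, 40, 36, 35, 33, 30, 35, 55, 85, 118, 147, 162, 168, 167, 171, 172, 168, 157, 127, 91, 58, 35, 33, 35, 36, 34, 37]
0.318 [60, 52, 41, 38, 38, 38, 39, 50, 68, 92, 116, 128, 132, 130, 129, 129, 125, 117, 98, 73, 53, 40, 37, 38, 38, 34, 35]
0.225 [88, 88, 84, 75, 66, 62, 70, 88, 103, 114, 122, 125, 127, 127, 127, 123, 118, 109, 99, 85, 69, 54, 46, 45, 44, 43, 44]
0.22 [87, 86, 83, 75, 67, 63, 75, 90, 100, 104, 109, 109, 109, 109, 108, 107, 105, 100, 91, 80, 68, 56, 43, 41, 43, 46, 45]
tcp du -0.26836443636739205
0.14 [353.4 178.7] [272, 287, 297, 319, 355, 325, 303, 265, 276, 252, 181]
0.143 [353.4 177.9] [255, 273, 276, 298, 333, 330, 
[... 311 characters left out ...]
7, 212, 169, 149]
0.158 [353.7 174. ] [207, 220, 252, 299, 301, 300, 293, 275, 271, 204, 166]
0.161 [353.8 173.2] [214, 256, 316, 351, 364, 354, 355, 340, 318, 242, 193]
0.164 [353.8 172.5] [212, 301, 337, 369, 372, 368, 367, 349, 336, 294, 213]
0.167 [353.9 171.7] [212, 301, 337, 369, 372, 368, 367, 349, 336, 294, 213]
0.17 [353.9 170.9] [255, 313, 345, 343, 338, 330, 331, 319, 318, 284, 238]
0.173 [354.  170.1] [232, 298, 295, 312, 293, 302, 292, 303, 286, 258, 207]
0.176 [354.1 169.3] [203, 265, 291, 335, 338, 341, 351, 331, 297, 265, 223]
0.179 [354.1 168.5] [196, 292, 353, 390, 402, 394, 400, 380, 355, 313, 249]
0.182 [354.2 167.7] [196, 292, 353, 390, 402, 394, 400, 380, 355, 313, 249]
```

```bash
python3 - <<'E'
from meas import *
def front(c,xy,z,r):
    o=c['pose'][:2,3]-np.array(xy); o/=np.linalg.norm(o); return proj(c,(*(np.array(xy)+r*o),z))
c=load('side0'); p=front(c,(.448,.3627),0,.017); print('bench head pred',p.round(1)); u=int(round(p[0]))
print([(v,c['img'][v,u-2:u+3].astype(int).mean(0).round().tolist()) for v in range(int(p[1])-4,int(p[1])+4)])
p=front(c,(.5845,.226),0,.012); print('bench mid pred',p.round(1)); u=int(round(p[0]))
print([(v,c['img'][v,u-1:u+2].astype(int).mean(0).round().tolist()) for v in range(int(p[1])-4,int(p[1])+4)])
for n,tz in(('h114',.2602),('fin',.2122)):
    c=load(n); xy=(.4883,-.1725); p=front(c,xy,tz-.05,.017); print(n,'pred',p.round(1)); u=int(round(p[0]))
    print([(v,c['img'][v,u-1:u+2].astype(int).mean(0).round().tolist()) for v in range(int(p[1])-7,int(p[1])+4)])
    p=front(c,xy,tz-.05+.026,.017); print('ring (taper start) pred',p.round(1))
c=load('side4'); p=front(c,(.4884,-.172),.15,.0085); q=front(c,(.4884,-.172),.15,-.0085); r=front(c,(.4884,-.172),.134,.012); print('tenon near/far top',p.round(1),q.round(1),'shoulder',r.round(1)); u=int(round(p[0]))
print([(v,c['img'][v,u-1:u+2].astype(int).mean(0).round().tolist()) for v in range(170,184)])
E
```

```text
bench head pred [295.1 362.9]
[(358, [173.0, 118.0, 48.0]), (359, [162.0, 110.0, 46.0]), (360, [137.0, 94.0, 53.0]), (361, [121.0, 99.0, 79.0]), (362, [119.0, 108.0, 94.0]), (363, [121.0, 113.0, 98.0]), (364, [122.0, 113.0, 97.0]), (365, [119.0, 111.0, 96.0])]
bench mid pred [270.4 297.9]
[(293, [171.0, 118.0, 46.0]), (294, [165.0, 113.0, 44.0]), (295, [146.0, 98.0, 44.0]), (296, [137.0, 95.0, 52.0]), (297, [140.0, 110.0, 77.0]), (298, [122.0, 109.0, 93.0]), (299, [120.0, 112.0, 99.0]), (300, [119.0, 109.0, 95.0])]
h114 pred [354.6 163.2]
[(156, [152.0, 101.0, 42.0]), (157, [153.0, 103.0, 47.0]), (158, [181.0, 124.0, 51.0]), (159, [185.0, 128.0, 51.0]), (160, [179.0, 122.0, 51.0]), (161, [151.0, 101.0, 41.0]), (162, [128.0, 85.0, 40.0]), (163, [113.0, 74.0, 32.0]), (164, [102.0, 64.0, 40.0]), (165, [109.0, 66.0, 37.0]), (166, [110.0, 67.0, 34.0])]
ring (taper start) pred [355.1 156. ]
fin pred [353.7 176.1]
[(169, [177.0, 119.0, 48.0]), (170, [150.0, 102.0, 43.0]), (171, [169.0, 116.0, 48.0]), (172, [187.0, 129.0, 53.0]), (173, [181.0, 125.0, 51.0]), (174, [153.0, 103.0, 42.0]), (175, [122.0, 81.0, 35.0]), (176, [115.0, 79.0, 41.0]), (177, [120.0, 82.0, 48.0]), (178, [149.0, 100.0, 62.0]), (179, [146.0, 96.0, 55.0])]
ring (taper start) pred [354.2 169.2]
tenon near/far top [353.5 177.7] [353.7 174.4] shoulder [353.1 182.5]
[(170, [142.0, 86.0, 48.0]), (171, [142.0, 85.0, 47.0]), (172, [141.0, 83.0, 44.0]), (173, [142.0, 85.0, 46.0]), (174, [130.0, 79.0, 44.0]), (175, [104.0, 67.0, 40.0]), (176, [102.0, 71.0, 44.0]), (177, [139.0, 94.0, 54.0]), (178, [159.0, 107.0, 65.0]), (179, [157.0, 105.0, 60.0]), (180, [161.0, 110.0, 62.0]), (181, [173.0, 117.0, 63.0]), (182, [170.0, 117.0, 56.0]), (183, [144.0, 97.0, 42.0])]
```

The head's bottom edge shows the same small offset from prediction in the air as it did on the bench, so the grip did not shift. The gap is now about 12 mm. I'll lower 2 mm, settle and hand in.

Emit:
{"op": "servo_tool", "data": {
  "motion": [
    [[0,0,0.001,0,0,0,0],[0,0,0.002,0,0,0,0],[0,0,0.002,0,0,0,0],[0,0,0.002,0,0,0,0],[0,0,0.002,0,0,0,0],[0,0,0.002,0,0,0,0],[0,0,0.002,0,0,0,0],[0,0,0.002,0,0,0,0],[0,0,0.002,0,0,0,0],[0,0,0.002,0,0,0,0]]
  ]
}}

```text
t: 22.73
eef_pos: [0.4882, -0.172, 0.21]
tool_rot: [0.0, 0.545, 0.838, 0.0]
contact_force: [0.9, -0.3, -0.4]
gripper_width: 0.318
grasp_force: 38.2
```

```bash
python3 - <<'E'
from h import *
plan((.4883,-.172,.21,113.5)); print(np.abs(bot.get_obs()['joint_vel']).max()); print(bot.hand_in())
E
```

```text
t 22.73 pos [ 0.4882 -0.172   0.21  ] yaw 113.94 z [ 1.e-04 -0.e+00 -1.e+00] F [ 0.9 -0.3 -0.4] w 0.318
(0.4883, -0.172, 0.21, 113.5) -> [-0.0001, 0.0, -0.0] [0.0, 0.0, 0.09]
0.001779568380903966
the job is handed in; nothing more can be done
None
```

I handed the job in at 22.7 s: the middle joint stands released, fully down in the bore, and the head joint is held upright and steady about 1 cm above its cork, window in line with the finger holes to within an estimated 5°.

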